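Unclamp the tube block from the shaker and stack it on the cooling base

ROBOT

A 6-joint arm with a two-finger parallel gripper is mounted at the origin on the work surface. World frame = base frame: x ahead of the robot, y to its left, z up, the work surface at z = 0. Lengths are in m, angles in rad, forces in N, time in s.
With the tool pointing down it reaches from about 0.3 to 0.875 m from the base axis. Payload 6.4 kg.
Tool frame: the origin (TCP) lies midway between the tips of the shut fingers; the grasp point (between the pads) lies 19 mm behind it; z points along the fingers, y is the direction in which the jaws open and shut (so a half turn about z gives the same grasp; the last joint's range is limited). The gripper opens to 85 mm and grips with 20 to 120 N. Pads are 22 mm wide; open, the fingers measure 114 mm over their backs; the gripper's body (76 mm by 85 mm) begins 54 mm behind the grasp point. The pads swing forward as they close: fully open they stand 13 mm farther back than shut.
Start: joints at [1.031, 0.181, 1.607, -0, 1.354, -0.206], TCP at [0.188, 0.543, 0.231] pointing down, gripper open.
Joint ranges: [-2.99, 2.99], [-0.89, 2.07], [0.3, 2.58], [-1.14, 4.28], [0, 2.63], [-3.12, 3.12]. Speed limits (rad/s): [2.57, 2.57, 3.01, 3.14, 3.14, 3.14].

INTERFACE

Orientations are given as a unit quaternion [w, x, y, z].
In Python, from bench import ctrl gives the robot as it stands. The module is installed in compiled form; this text tells all that it offers.
- The arm moves only by the tool arm_command, never from a script. Its argument "plan" is one flat list of numbers, 4 for each row, row after row: the shift along the tool's x, y, z in mm, then the turn about the tool's z in rad. A call has 1 to 20 rows; each row shifts and turns the commanded pose from where the row before left it, along the tool's axes as they then stand; what a row does not reach is not made up. A row lasts 1/10 s, in which the tool goes at most 50 mm and 8.59 degrees, less where a joint would pass 70% of its speed; a pose out of reach is approached as far as the arm can. A call is refused whole if a number of a shift passes 50 or a number of a turn 0.15, either way. A call with a gripper value outside its range is refused whole. "grip" is the opening, from 0 (shut) to 1 (fully open), set as the call begins (left out, the last holds). The fingers move at their own pace and stop on an object; the grip force is fixed at half the most. Time passes only in rows, so rows that do not move let the fingers close. It gives the time, the measured TCP pose, the force and the opening at its end, in the units of the state.
- ctrl.get_obs(): the state, without advancing time (a new reading comes with each control period).
- ctrl.camera(name): name is "scene" or "top" or "wrist"; returns a dict with "color" (384x512x3 uint8, red, green, blue), "camera_matrix" (3x3 intrinsics, pixels), "k1" (the pictures are not rectified: a ray, as slopes to the right and down, at radius r is drawn at 1 + k1 r^2 times it, then the intrinsics apply), "eye" and "attitude" of the camera in the world; the wrist camera has in their place "T_tool_cam" (4x4, takes a point from camera to tool coordinates, whose origin is the TCP and whose axes are the flange's). Camera axes: x right, y up, looking along -z (the intrinsics and any distortion apply to the point x, -y, -z); pixel columns grow to the right and rows downward; lengths in m; the calibration is good to about 2 mm. A picture is of the moment at which its call begins: read the wrist's pose just before it. There is no depth.
- ctrl.hand_in(): hands the job in, once; it reports no verdict.
The state is a dict: "time_s": time; "q": joint angles; "dq": joint speeds; "joint_efforts": joint torques, N m; "eef_pos": TCP position; "eef_rot": TCP orientation; "wrist_force": force on the tool from outside, world axes, zero at the start; "torque": the same for the moment, N m; "opening": opening from 0.0 (shut) to 1.0 (fully open).
Only numpy, scipy, OpenCV 4.12 (cv2) and the standard library are available. Lean on these libraries where they do the work, as an engineer would, in place of code of your own. Each camera call takes 0.05 s, during which the arm holds its last target. There are 200 camera calls.

TASK

The shaker run is over: lift the red ratchet pawl on the shaker and leave it up, slide the yellow clamp bar fully back, then take out the blue tube block and stack it on the aluminium cooling base, red caps over the red stripe, so that both lugs drop fully home in their notches. Keep the block upright and lower it into place, do not drop it, and leave the glassware and bottles around undisturbed.

Things in the scene. Friction and masses are not known exactly. Their poses are not given: they have to be found in the camera images.
- shaker: Fixed white shaker, yaw within 15 deg of 0; origin: centre of its underside on the bench. Aluminium platform 250 (x) x 310 (y) mm, top at z = 70 mm. On it from -y to +y: steel stop (inner face y = -80 mm, 34 mm high), blue tube block against it (centre y = -35, x within 12 mm of 0, long side along x), yellow clamp bar (front face y = +10 when closed), red pawl near the +y edge.
- clamp_bar (a joint): Slide of the yellow clamp bar, m: 0 = closed on the block, 0.05 = fully back, towards the shaker's +y. Bar 150 mm long in x, 16 mm thick, 56 mm high; its lip covers 9 mm of the block's top edge, so the block cannot be lifted before the bar is back. It drags with about 2 N and stays where left. The pawl blocks its steel rack: it cannot slide back while the pawl is down.
- clamp_knob (a point): Centre of the upright black knob for sliding the clamp bar: cylinder 20 mm diameter, 36 mm tall, top 16 mm above this point. Below is a thinner stem, then a yellow foot 52 mm below this point. The bar (top 24 mm below this point) begins 30 mm away towards the block (shaker's -y). Moves with the bar.
- pawl (a joint): Hinge angle of the red ratchet pawl, rad: 0 = down, its tip in the rack; 1.2 = fully up. The tip is clear of the teeth from 0.2 up. Going up, its cross-handle swings up and towards the shaker's +y. The hinge is stiff (1 to 1.5 N at the handle): the pawl stays where it is left.
- pawl_handle (a point): Centre of the pawl's red round cross-handle: bar 12 mm in diameter, 56 mm long, parallel to the shaker's x. With the pawl down it lies 60 mm from the hinge axis towards the shaker's -y and 36 mm above it (radius 70 mm), 62 mm above the platform, about 30 mm free below it. Moves with the pawl.
- pawl_hinge (a point): Point on the pawl's hinge axis, which is parallel to the shaker's x axis; fixed to the shaker at x = 55, y = 140, z = 96 mm of its frame.
- tube_block: Loose blue tube block 130 (x) x 88 (y) mm, 0.3 to 0.65 kg. Origin: centre, level with the lug bottoms, z up. Two lugs below, 8 mm high: 14 (x) x 50 (y) mm at x = +40 (red-cap end), 14 x 24 mm at x = -40 (black-cap end). Blue body z = 8 to 48 mm; tube caps, 16 mm diameter, up to z = 66 mm at x = +-50, y = -24, 0, 24. In the shaker its x is along the shaker's x, origin at z = 70 mm.
- block_grip (a point): Grasp point on the tube block's white carrying rib, at x = 0, y = 0, z = 70 mm of the block. The rib is 60 mm long along the block's x, 16 mm thick along y, its top 12 mm above this point, the block's blue top 22 mm below it.
- block_red_end (a point): Top of the middle red cap on the tube block, at x = +50, y = 0, z = 66 mm of the block: marks the end with the wide lug.
- cooling_base: Fixed aluminium cooling base 170 (x) x 124 (y) x 50 (z) mm, yaw within 26 deg of 0; origin: centre of its underside on the bench. Two notches 11 mm deep in its top: 20 (x) x 56 (y) mm at x = +40 (red-stripe end), 20 x 30 mm at x = -40 (black-stripe end): 3 mm play round each lug. With the block home the block's origin is at z = 42 mm over the base's centre, red caps at the red stripe.
- beaker: Bystander: glass beaker, 68 mm diameter, 85 mm high, standing near the cooling base. Origin at the centre of its underside.
- reagent_jar: Bystander: white jar with blue cap, 52 mm diameter, 75 mm high, standing near the cooling base. Origin at the centre of its underside.
- amber_bottle: Bystander: amber bottle with black cap, 72 mm diameter, 150 mm high. Origin at the centre of its underside.
- flask: Bystander: long-necked glass flask, 80 mm diameter, 150 mm high. Origin at the centre of its underside.
- measuring_cup: Bystander: clear plastic measuring cup, 84 mm diameter, 100 mm high. Origin at the centre of its underside.
- wash_bottle: Bystander: white wash bottle with red cap, 64 mm diameter, 160 mm high. Origin at the centre of its underside.
- rubber_bulb: Bystander: red rubber pipette bulb, 56 mm diameter, 85 mm high. Origin at the centre of its underside.
Mind the look-alikes: they are no part of the job. What is shaped like the tube_block but purple is not meant. Of the things that look like the cooling_base, the smaller one is meant.

How it is judged:
On the way, in this order (a step that is already met when the one before it is completed fails the run):
1. the pawl is lifted clear of the rack while the clamp bar is still closed (value of joint pawl above 0.2 rad and value of joint clamp_bar below 0.01 m), for 0.1 s.
2. the clamp bar is slid fully back (40 mm or more) (value of joint pawl above 0.2 rad and value of joint clamp_bar above 0.04 m), for 0.2 s.
3. the tube block is lifted clear of the shaker platform (20 mm or more) (z of tube_block in the frame of shaker above 0.09 m), for 0.1 s.
At the end, for the whole second after the job is handed in: Block at rest on the cooling base, both lugs in their notches: centred within 6 mm, less than 3.5 mm above home height, level within 0.05 rad, aligned within 0.12 rad, red caps at the red stripe; pawl still up (over 0.2 rad), clamp bar back (over 40 mm) (all of step 2 and horizontal distance between tube_block and cooling_base below 0.006 m and z of tube_block in the frame of cooling_base between 0.038 and 0.0455 m and angle between tube_block's own z axis and vertical below 0.05 rad and angle between the x axis of tube_block and the x axis of cooling_base, either way round below 0.12 rad and x of block_red_end in the frame of cooling_base above 0.03 m and linear speed of tube_block below 0.02 m/s); the robot touches nothing.
It fails at once if the tube block is tipped by more than 0.5 rad (angle between tube_block's own z axis and vertical above 0.5 rad).
It fails at once if the tube block is dropped (moves faster than 0.6 m/s with no finger on it) (linear speed of tube_block above 0.6 m/s and contact force between the fingers and tube_block below 0.05 N).
It fails at once if a bystander is pushed more than 30 mm or tipped over (distance of any of beaker, reagent_jar, amber_bottle, flask, measuring_cup, wash_bottle, rubber_bulb from where it was at the start of the episode above 0.03 m or angle between any of beaker, reagent_jar, amber_bottle, flask, measuring_cup, wash_bottle, rubber_bulb's own z axis and vertical above 0.5 rad).
It also fails if it takes over 59 s, if anything falls off the work surface, if the arm or the gripper's body presses on something with over 40 N, if the wrist force passes 120 N, or if a joint passes its speed limit or range.

## Working session

There is one attempt and no reset: what is moved stays moved. The work goes in short steps, Python scripts to look and compute and a tool call to move; the robot and the scene stay as the last step left them, time stands still between calls to the robot, and variables do not carry over. Pictures are saved under pics/ and viewed, about 8 in all and at most 12, crops included, and the job is handed in when it is done.

Besides the shell and the picture viewer there is one more tool, called after "Request:" by a JSON object that holds its "op" and its "data", one argument or row to a line. arm_command: Moves the arm, as the interface text tells. Its arguments: {"type":"object","properties":{"plan":{"type":"array","items":{"type":"number"}},"grip":{"type":"number"}},"required":["plan"]}

```bash
mkdir -p pics
cat > h.py <<'E'
import numpy as np, cv2
from bench import ctrl
from scipy.spatial.transform import Rotation as R
def rot(q): return R.from_quat([q[1],q[2],q[3],q[0]]).as_matrix()
def snap(name,fn=None):
    o=ctrl.get_obs(); c=ctrl.camera(name)
    if name=="wrist":
        T=np.eye(4);T[:3,:3]=rot(o["eef_rot"]);T[:3,3]=o["eef_pos"];T=T@np.array(c["T_tool_cam"])
        c["E"],c["A"]=T[:3,3],T[:3,:3]
    else:
        c["E"]=np.array(c["eye"]);a=np.array(c["attitude"]);c["A"]=a if a.shape==(3,3) else rot(a)
    if fn: cv2.imwrite(fn,c["color"][:,:,::-1])
    return c
def ray(c,uv):
    K=np.array(c["camera_matrix"]);u=np.asarray(uv,float)
    d=np.array([(u[0]-K[0,2])/K[0,0],(u[1]-K[1,2])/K[1,1]]);s=d.copy()
    for _ in range(30): s=d/(1+c["k1"]*(s@s))
    v=c["A"]@np.array([s[0],-s[1],-1.]);return c["E"],v/np.linalg.norm(v)
def onz(c,uv,z):
    e,v=ray(c,uv);return e+v*(z-e[2])/v[2]
def tri(c1,u1,c2,u2):
    e1,v1=ray(c1,u1);e2,v2=ray(c2,u2)
    t=np.linalg.lstsq(np.c_[v1,-v2],e2-e1,rcond=None)[0]
    a,b=e1+t[0]*v1,e2+t[1]*v2;return (a+b)/2,np.linalg.norm(a-b)
def proj(c,p):
    q=c["A"].T@(np.asarray(p)-c["E"]);s=np.array([q[0],-q[1]])/-q[2];s=s*(1+c["k1"]*(s@s));K=np.array(c["camera_matrix"])
    return s*[K[0,0],K[1,1]]+K[:2,2]
E
python3 - <<'E'
from h import *
import pickle
d={}
for n in("scene","top"):
    c=snap(n);d[n]=c;print(n,c["E"],c["A"].round(3).tolist(),c["k1"],np.array(c["camera_matrix"]).tolist())
pickle.dump(d,open("c0.pkl","wb"))
for n in d: cv2.imwrite(f"pics/{n}0.png",cv2.resize(d[n]["color"][:,:,::-1],(800,600),interpolation=cv2.INTER_CUBIC))
o=ctrl.get_obs();print(o)
E
```

```text
scene [ 1.24655496 -0.30110576  0.84750049] [[0.398, -0.62, 0.677], [0.917, 0.282, -0.281], [-0.017, 0.732, 0.681]] 0.03725949235691118 [[351.2048721194115, 0.0, 253.05239278883022], [0.0, 351.2048721194115, 194.0003211553011], [0.0, 0.0, 1.0]]
top [0.24366047 0.02028335 1.41777879] [[-0.042, 0.978, -0.205], [-0.999, -0.04, 0.013], [0.004, 0.206, 0.979]] 0.037121138250986 [[386.1906549428606, 0.0, 249.96419172655186], [0.0, 386.1906549428606, 191.290917107241], [0.0, 0.0, 1.0]]
{'time_s': 0.1, 'q': array([ 1.03067429e+00,  1.81493722e-01,  1.60790759e+00,  6.21056479e-06,
        1.35381972e+00, -2.06304789e-01]), 'dq': array([ 0.00106027, -0.00094647, -0.00133495,  0.00143015, -0.00284523,
        0.00033317]), 'joint_efforts': array([ 8.06022636e-04, -4.45872080e+01, -3.52240062e+01, -2.86811674e-04,
        4.12013105e-03,  1.74942795e-05]), 'eef_pos': array([0.18811927, 0.54282301, 0.23045929]), 'eef_rot': array([-2.99684364e-04,  1.66135339e-01,  9.86102625e-01, -7.57035431e-04]), 'wrist_force': array([-0.21926916,  0.22396752,  0.38865003]), 'torque': array([-0.01959805, -0.02142737,  0.00872461]), 'opening': 1.0033250079338099}
```

View pics/scene0.png

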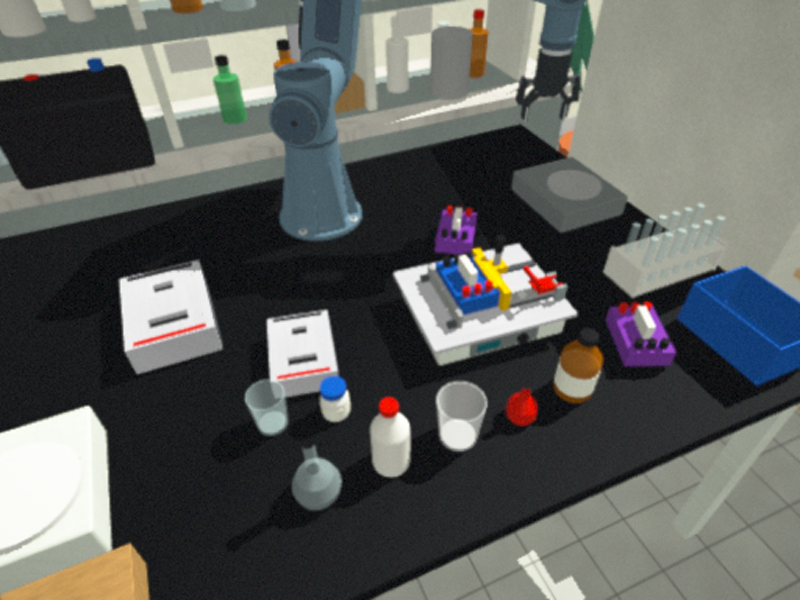

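View pics/top0.png

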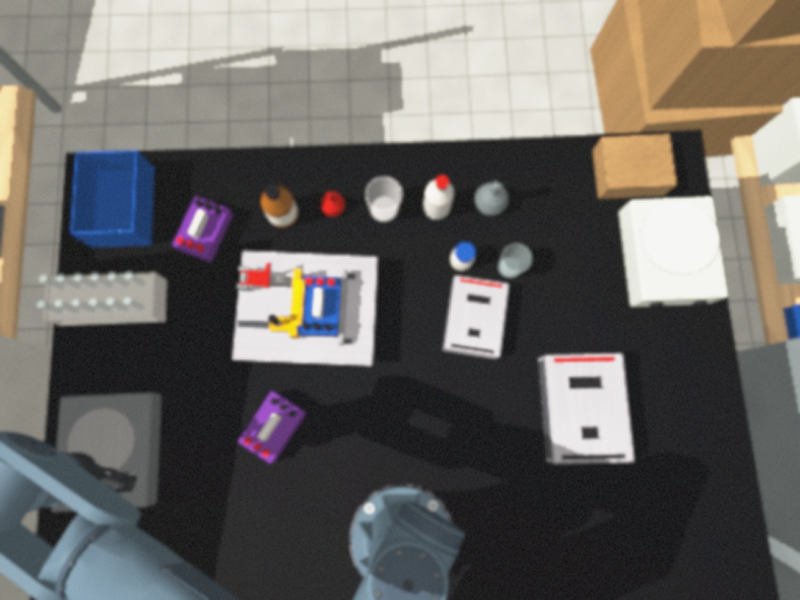

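The blue block is at top (320,305) and scene (468,283). The two purple blocks, at top (203,228) and (272,427), are look-alikes. There are two base candidates: top (477,316) / scene (302,350), and top (587,408) / scene (168,318). The first is the smaller one, so it is the one meant. I'll confirm this with an enlarged crop and coarse triangulation.

Run:
```python
from h import *
import pickle
d=pickle.load(open("c0.pkl","rb"));t,s=d["top"],d["scene"]
def crop(c,x,y,w,h): return cv2.resize(c["color"][y:y+h,x:x+w,::-1],(400,300),interpolation=cv2.INTER_CUBIC)
a=np.vstack([np.hstack([crop(t,144,154,104,78),crop(s,248,148,120,90)]),np.hstack([crop(t,260,164,104,78),crop(s,150,186,100,75)])])
cv2.imwrite("pics/crop1.png",a)
f=.64
for n,a,b in [("rib",(318,302),(467,267)),("handle",(258,275),(540,280)),("knob",(277,321),(500,245)),("c1",(455,276),(329,311)),("c2",(509,283),(336,374)),("small mid",(477,316),(302,345)),("big mid",(585,407),(167,305))]:
    p,g=tri(t,np.array(a)*f,s,np.array(b)*f);print(n,p.round(3),round(g,4))
for n,pts in (("small",[(452,277),(509,283),(500,357),(444,349)]),("big",[(540,355),(623,352),(633,461),(548,462)])):
    P=np.array([onz(t,np.array(q)*f,.05) for q in pts]);print(n,P.round(3)[:, :2].tolist(),np.linalg.norm(np.diff(P,axis=0),axis=1).round(3))
```

```text
rib [0.511 0.161 0.146] 0.002
handle [0.582 0.293 0.12 ] 0.0018
knob [0.475 0.253 0.146] 0.0119
c1 [ 0.548 -0.137  0.174] 0.0049
c2 [ 0.573 -0.211  0.068] 0.1246
small mid [ 0.484 -0.192  0.046] 0.0071
big mid [ 0.267 -0.417  0.058] 0.0008
small [[0.577, -0.143], [0.557, -0.275], [0.386, -0.24], [0.409, -0.114]] [0.133 0.175 0.128]
big [[0.387, -0.331], [0.386, -0.518], [0.148, -0.51], [0.153, -0.326]] [0.188 0.238 0.184]
```

View pics/crop1.png

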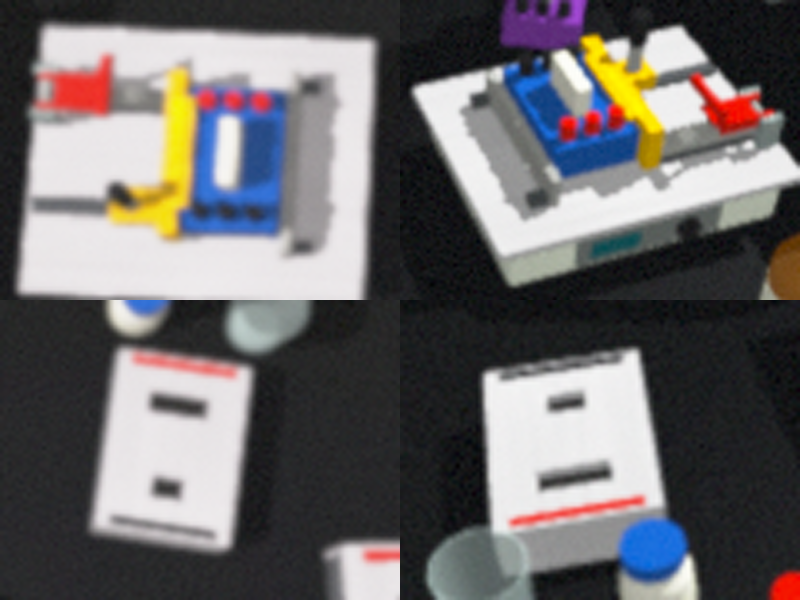

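The crop confirms it. The small base (top-down about 0.13 x 0.175 m) has its red stripe towards +x; the larger one is about 0.19 x 0.24 m. The blue block has its red caps towards +x. The pawl handle is at about (0.58,0.29), the knob at (0.475,0.25) and the rib at (0.51,0.16,0.146). Next I'll move the wrist camera over the shaker.

Request:
{"op": "arm_command", "data": {
  "plan": [0,0,-20,0.0,-25,-14,-12,0,-25,-14,-12,0,-25,-14,-12,0,-25,-14,-12,0,-25,-14,-12,0,-25,-14,-12,0,-25,-14,-12,0,-25,-14,-12,0,-25,-14,-12,0,-25,-14,-12,0,-25,-14,-12,0,-25,-14,-12,0,-25,-14,-12,0,-25,-14,-12,0,-25,-14,-12,0,-25,-14,-12,0,0,0,0,0]
}}

```text
time_s: 1.9
eef_pos: [0.495, 0.1982, 0.4441]
eef_rot: [0.001, 0.168, 0.986, -0.0]
wrist_force: [-0.7, 0.1, 0.2]
opening: 0.997
```

Request:
{"op": "arm_command", "data": {
  "plan": [0,0,0,0.137,0,0,0,0.137,0,0,0,0.137,0,0,0,0.137,0,0,0,0.137,0,0,0,0.137,0,0,0,0.137,0,0,0,0.137,0,0,0,0.137,0,0,0,0,0,0,0,0],
  "grip": 1
}}

```text
time_s: 3.0
eef_pos: [0.4925, 0.201, 0.4428]
eef_rot: [-0.0, 0.704, 0.71, -0.0]
wrist_force: [0.1, 0.7, 0.1]
opening: 1.004
```

Run:
```python
from h import *
import pickle
o=ctrl.get_obs();c=snap("wrist");pickle.dump(c,open("w1.pkl","wb"))
print(o["eef_pos"],o["eef_rot"],o["q"].round(2),o["wrist_force"],rot(o["eef_rot"]).round(3).tolist());print(np.array(c["T_tool_cam"]).round(3).tolist(),c["E"],c["A"].round(2).tolist(),c["k1"],c["camera_matrix"])
cv2.imwrite("pics/w1.png",cv2.resize(c["color"][:,:,::-1],(800,600),interpolation=cv2.INTER_CUBIC))
```

```text
[0.49245589 0.20098859 0.44280807] [-3.09415800e-04  7.04217215e-01  7.09984452e-01 -3.11223932e-04] [ 0.16 -0.01  1.39  0.    1.76  0.16] [0.12647171 0.71881026 0.06066173] [[-0.008, 1.0, -0.001], [1.0, 0.008, -0.0], [0.0, -0.001, -1.0]]
[[0.0, 0.953, 0.301, 0.078], [1.0, 0.0, -0.001, 0.0], [-0.002, 0.301, -0.953, -0.143], [0.0, 0.0, 0.0, 1.0]] [0.49243491 0.27876896 0.58584158] [[1.0, -0.01, -0.0], [0.01, 0.95, 0.3], [0.0, -0.3, 0.95]] -0.05001712131953859 [[290.90962807   0.         261.93506928]
 [  0.         290.90962807 196.00094416]
 [  0.           0.           1.        ]]
```

View pics/w1.png

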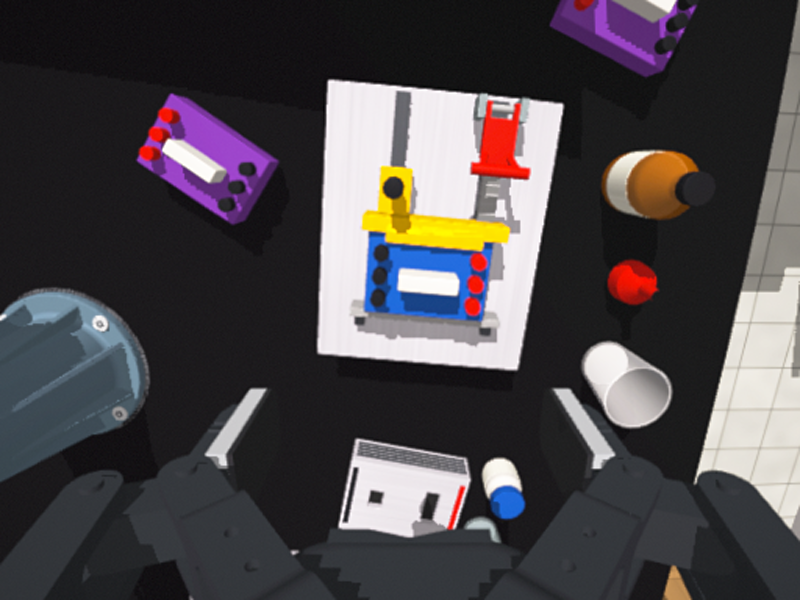

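The wrist view shows the handle bar from (472,168) to (529,175), the knob top at (393,187), the rib at (428,281), the red caps at (478,262), (475,284) and (472,307), and the platform corners at (328,80), (563,103), (520,370) and (318,352). I'll measure these and check them against the other cameras.

Run:
```python
from h import *
import pickle
w=pickle.load(open("w1.pkl","rb"));d=pickle.load(open("c0.pkl","rb"));t,s=d["top"],d["scene"]
f=.64
def comps(c,m,box,amin=8):
    k=np.zeros(m.shape,np.uint8);x0,y0,x1,y1=box;k[y0:y1,x0:x1]=m[y0:y1,x0:x1]
    n,l,st,ce=cv2.connectedComponentsWithStats(k)
    return [(st[i].tolist(),ce[i].round(1).tolist()) for i in range(1,n) if st[i][4]>=amin]
def masks(c):
    i=c["color"].astype(int);r,g,b=i[...,0],i[...,1],i[...,2]
    return ((r>130)&(g<70)&(b<70)).astype(np.uint8),((r>140)&(g>140)&(b>130)).astype(np.uint8),((b>110)&(r<70)).astype(np.uint8)
for n,c,box in (("w",w,(220,50,350,230)),("t",t,(145,155,245,235)),("s",s,(250,145,370,240))):
    r,wh,bl=masks(c);print(n,"red",comps(c,r,box),"\n  white",comps(c,wh,box))
# corners platform z=.07
P=np.array([onz(w,np.array(q)*f,.07) for q in [(328,80),(563,103),(520,370),(318,352)]])
print("plat",P.round(3).tolist(),np.linalg.norm(np.roll(P,-1,0)-P,axis=1).round(3),P.mean(0).round(4))
a=P[1]-P[0];b=P[2]-P[3];l=P[0]-P[3];m=P[1]-P[2]
print("yaws",[np.degrees(np.arctan2(v[1],v[0])).round(1) for v in (a,b)],[np.degrees(np.arctan2(-v[0],v[1])).round(1) for v in (l,m)])
for z in (.132,):
    h=[onz(w,np.array(q)*f,z) for q in [(472,168),(529,175)]];print("handle",np.round(h,4))
print("knob top",onz(w,np.array((393,187))*f,.166), "rib", onz(w,np.array((430,273))*f,.152))
for n,a,b in [("rib t",(430,274),(318,302)),("knob t",(393,186),None)]:
    if b: p,g=tri(w,np.array(a)*f,t,np.array(b)*f);print(n,p.round(4),round(g,4))
```

```text
w red [([302, 65, 37, 50, 965], [319.2, 94.2]), ([302, 162, 9, 11, 76], [305.8, 167.2]), ([300, 177, 9, 10, 77], [303.9, 181.6]), ([298, 190, 9, 12, 78], [302.0, 195.6])] 
  white [([220, 52, 130, 178, 13050], [281.9, 137.5]), ([306, 60, 27, 15, 198], [316.9, 66.1]), ([325, 73, 3, 4, 10], [326.0, 74.2]), ([254, 172, 40, 17, 577], [273.7, 180.1])]
t red [([159, 172, 13, 11, 106], [165.4, 177.3])] 
  white [([149, 161, 92, 73, 4258], [195.3, 198.7]), ([154, 174, 3, 6, 16], [155.0, 176.8]), ([199, 184, 8, 19, 123], [202.7, 192.9])]
s red [([335, 170, 21, 18, 147], [346.1, 180.7]), ([311, 180, 4, 6, 22], [312.4, 182.5]), ([304, 182, 4, 6, 20], [305.4, 184.7]), ([296, 184, 4, 6, 20], [297.6, 186.3])] 
  white [([290, 145, 5, 2, 8], [292.0, 145.4]), ([320, 156, 20, 15, 196], [329.0, 163.0]), ([309, 160, 8, 6, 41], [313.0, 162.4]), ([294, 163, 12, 20, 146], [299.2, 172.2]), ([252, 168, 117, 65, 2523], [302.8, 202.7]), ([339, 169, 10, 9, 52], [343.5, 173.6]), ([321, 172, 19, 19, 224], [330.6, 180.1]), ([357, 182, 5, 3, 11], [359.0, 183.0]), ([356, 234, 7, 6, 23], [358.3, 237.3])]
plat [[0.407, 0.362, 0.07], [0.655, 0.343, 0.07], [0.633, 0.033, 0.07], [0.382, 0.056, 0.07]] [0.248 0.31  0.252 0.307] [0.5194 0.1984 0.07  ]
yaws [np.float64(-4.5), np.float64(-5.1)] [np.float64(-4.7), np.float64(-4.0)]
handle [[0.553  0.275  0.132 ]
 [0.6085 0.2693 0.132 ]]
knob top [0.47826818 0.25817866 0.166     ] rib [0.51384266 0.17592889 0.152     ]
rib t [0.5169 0.1642 0.1094] 0.0021
```

The platform measures 248 x 310 mm, as it should. The shaker centre is (0.519,0.198) with a yaw of -4.6°. The handle is 56 mm long with its middle at (0.581,0.272), matching the prediction (0.581,0.274). The knob also agrees. I'll shut the gripper, align it and descend on the block side of the handle.

Request:
{"op": "arm_command", "data": {
  "plan": [0,0,0,0.088,18,27.5,30,0,18,27.5,30,0,18,27.5,30,0,0,0,40,0,0,0,40,0,0,0,40,0,0,0,30,0,0,0,20,0,0,0,0,0,0,0,0,0],
  "grip": 0
}}

```text
time_s: 4.15
eef_pos: [0.5797, 0.2476, 0.1836]
eef_rot: [-0.0, 0.736, 0.677, -0.0]
wrist_force: [-0.4, -0.4, 0.5]
opening: 0.004
```

Run:
```python
from h import *
o=ctrl.get_obs();print(o["eef_pos"],rot(o["eef_rot"]).round(3).tolist(),o["opening"])
c=snap("wrist");cv2.imwrite("pics/w2.png",cv2.resize(c["color"][100:384,130:510,::-1],(760,568),interpolation=cv2.INTER_CUBIC))
print(proj(c,(.581,.272,.132)),proj(c,o["eef_pos"]))
```

```text
[0.57971542 0.24758849 0.18360331] [[0.083, 0.997, -0.0], [0.997, -0.083, -0.0], [-0.0, -0.0, -1.0]] 0.004315328045194221
[259.84512428 184.84357241] [260.74924678 252.51961801]
```

View pics/w2.png

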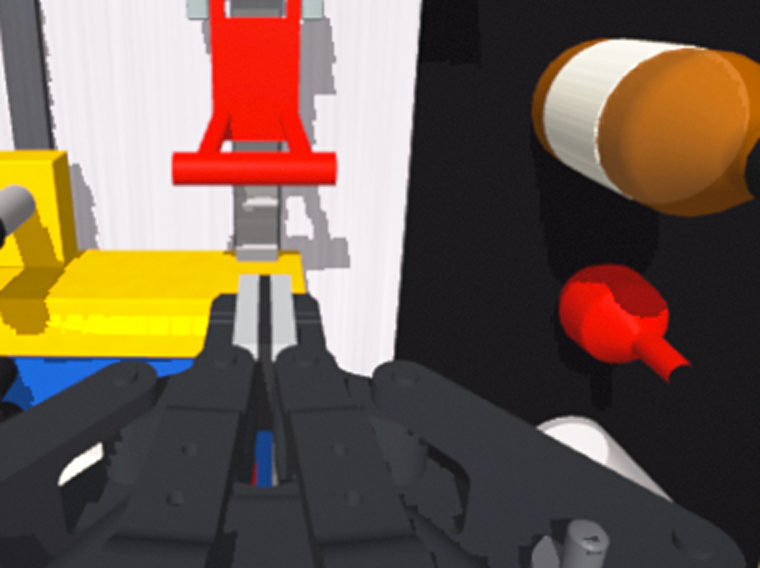

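The crop shows the handle centre at (254,168), which is native (257,184) against a predicted (260,185). The shut fingers stand clear in front of it. I'll descend and push it up along the hinge arc.

Request:
{"op": "arm_command", "data": {
  "plan": [0,0,30,0,0,0,30,0,0,0,10,0,0,0,0,0,4,0,0,0,4,0,0,0,0,0,0,0]
}}

```text
time_s: 4.9
eef_pos: [0.5819, 0.2553, 0.1158]
eef_rot: [0.002, 0.736, 0.677, 0.001]
wrist_force: [-0.7, -5.1, 3.2]
opening: -0.0
```

Request:
{"op": "arm_command", "data": {
  "plan": [3.6,0,-5.5,0,3.6,0,-5.5,0,4.4,0,-5,0,4.4,0,-5,0,5,0,-4,0,5,0,-4,0,5.5,0,-3,0,5.5,0,-3,0,6,0,-2,0,6,0,-2,0,0,0,0,0,0,0,0,0]
}}

```text
time_s: 6.1
eef_pos: [0.5839, 0.3048, 0.1518]
eef_rot: [-0.0, 0.736, 0.677, -0.0]
wrist_force: [-0.3, 0.5, 0.1]
opening: -0.004
```

Run:
```python
from h import *
o=ctrl.get_obs();print(o["eef_pos"],o["wrist_force"])
a=[cv2.resize(snap(n)["color"][y:y+90,x:x+120,::-1],(400,300),interpolation=cv2.INTER_CUBIC) for n,x,y in (("top",140,150),("scene",260,140))]
c=snap("wrist")["color"][:,:,::-1]
cv2.imwrite("pics/p1.png",np.vstack([np.hstack(a),cv2.resize(c[80:280,120:390],(800,300))]))
```

```text
[0.58393026 0.30477291 0.15178591] [-0.3236239   0.45968407  0.1155523 ]
```

View pics/p1.png

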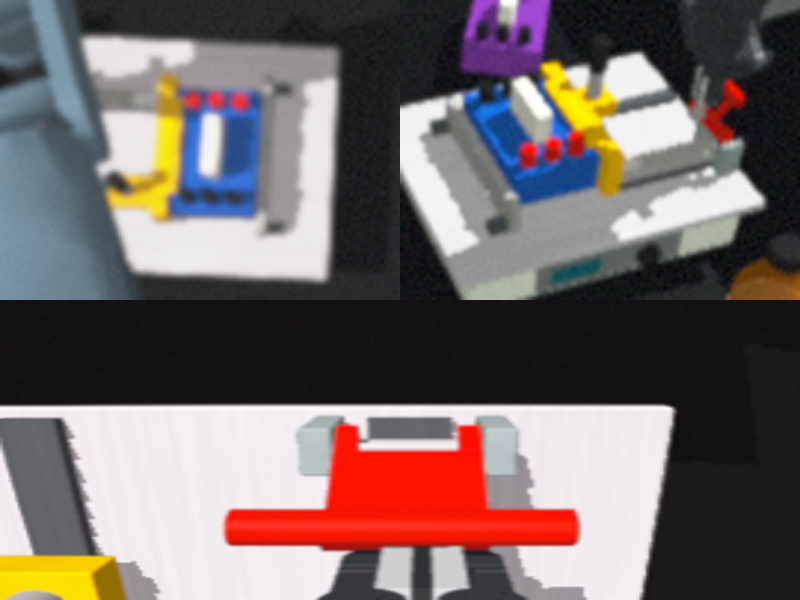

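The pawl is up: the scene crop shows the handle raised at (735,95), with the bar still closed. Next is the knob.

Request:
{"op": "arm_command", "data": {
  "plan": [-10,0,0,0,0,0,-30,0,0,0,-40,0,0,0,-20,0,-12,-25.5,0,0,-12,-25.5,0,0,-11,-25.5,0,0,-11,-25.5,0,0,0,0,0,0,0,0,0,0]
}}

```text
time_s: 7.25
eef_pos: [0.4782, 0.2565, 0.2428]
eef_rot: [0.0, 0.736, 0.677, 0.001]
wrist_force: [0.8, 0.0, 0.5]
opening: 0.001
```

Request:
{"op": "arm_command", "data": {
  "plan": [0,0,0,0,0,0,0,0,0,0,0,0,0,0,0,0,0,0,0,0,0,0,0,0],
  "grip": 1
}}

```text
time_s: 7.85
eef_pos: [0.4782, 0.2571, 0.2422]
eef_rot: [-0.0, 0.736, 0.677, -0.0]
wrist_force: [0.5, -0.4, -0.3]
opening: 0.991
```

Run:
```python
from h import *
o=ctrl.get_obs();print(o["eef_pos"],o["opening"]);c=snap("wrist","pics/k1.png")
i=c["color"].astype(int);m=(i.max(2)<45).astype(np.uint8)
print("pred knob top px",proj(c,(.478,.258,.166)))
u=proj(c,(.478,.258,.166)).astype(int);print(i[u[1]-30:u[1]+31:5,u[0]-40:u[0]+41:5].max(2))
```

```text
[0.47815296 0.25706338 0.24219417] 0.9911808149902647
pred knob top px [260.70661602 205.11036538]
[[243 242 242 242 242 253 252 253 254 253 253 253 243 243 241 245 241]
 [242 242 241 241 241 252 252 186 190 161 253 253 159 243 241 245 240]
 [242 242 241 241 240 254 253  75  34  58 255 253 153 243 241 244 241]
 [242 242 241 241 241 253 228  37  40  35 175 253 159 244 241 244 240]
 [242 242 241 241 240 253  84  43  55  40  30 254 152 244 241 243 240]
 [243 242 241 241 240 252  42  45  45  45  38 254 158 244 241 243 240]
 [243 241 241 245 246 251  43  42  43  42  42 255 226 245 245 246 244]
 [243 241 240 247 247 248  76  42  40  42  49 176 247 248 247 247 247]
 [244 241 240 247 247 247 247 115  41  74 158 157 248 247 247 248 248]
 [243 240 244 248 248 248 249 249 156 159 158 158 232 249 249 248 249]
 [244 240 251 253 253 253 253 254 240 184 181 183 246 253 253 253 253]
 [243 240 247 253 253 253 253 254 255 182 181 181 201 255 254 254 254]
 [243 240 249 254 255 255 255 255 254 254 182 189 255 255 255 255 255]]
```

The knob shows up exactly at its predicted pixel (261,205). I'll descend, grip it and slide it 48 mm.

Request:
{"op": "arm_command", "data": {
  "plan": [0,0,30,0,0,0,30,0,0,0,30,0,0,0,19,0,0,0,0,0]
}}

```text
time_s: 8.4
eef_pos: [0.4758, 0.2564, 0.1302]
eef_rot: [-0.001, 0.736, 0.677, -0.003]
wrist_force: [-0.8, 0.1, 0.6]
opening: 1.003
```

Request:
{"op": "arm_command", "data": {
  "plan": [0,0,0,0,0,0,0,0,0,0,0,0,0,0,0,0,0,0,0,0,0,0,0,0,0,0,0,0],
  "grip": 0
}}

```text
time_s: 9.1
eef_pos: [0.4767, 0.2575, 0.1345]
eef_rot: [-0.001, 0.736, 0.677, -0.001]
wrist_force: [-8.8, -0.5, 12.2]
opening: 0.218
```

Request:
{"op": "arm_command", "data": {
  "plan": [5,0,0,0,8,0,0,0,8,0,0,0,8,0,0,0,8,0,0,0,6,0,0,0,4,0,0,0,2,0,0,0,0,0,0,0,0,0,0,0]
}}

```text
time_s: 10.1
eef_pos: [0.4808, 0.3067, 0.1345]
eef_rot: [-0.001, 0.736, 0.677, -0.001]
wrist_force: [-8.7, 1.5, 9.8]
opening: 0.219
```

Request:
{"op": "arm_command", "data": {
  "plan": [0,0,0,0,0,0,0,0,0,0,0,0,0,0,0,0,0,0,0,0,0,0,0,0],
  "grip": 1
}}

```text
time_s: 10.7
eef_pos: [0.4823, 0.3058, 0.1332]
eef_rot: [0.0, 0.736, 0.677, -0.0]
wrist_force: [0.3, 0.9, -0.1]
opening: 1.0
```

Request:
{"op": "arm_command", "data": {
  "plan": [0,0,-30,0,0,0,-40,0,0,0,-40,0,0,0,-40,0,-28,9,0,0,-28,9,0,0,-28,9,0,0,-28,9,0,0,-28,9,0,0,0,0,0,0]
}}

```text
time_s: 11.7
eef_pos: [0.5161, 0.1596, 0.2833]
eef_rot: [0.001, 0.737, 0.675, -0.0]
wrist_force: [-1.2, 0.1, -0.1]
opening: 1.001
```

Request:
{"op": "arm_command", "data": {
  "plan": [0,0,0,-0.14,0,0,0,-0.14,0,0,0,-0.14,0,0,0,-0.14,0,0,0,-0.14,0,0,0,-0.14,0,0,0,-0.14,0,0,0,-0.14,0,0,0,-0.14,0,0,0,-0.14,0,0,0,-0.14,0,0,0,-0.03,0,0,0,0]
}}

```text
time_s: 13.0
eef_pos: [0.5152, 0.163, 0.2833]
eef_rot: [-0.0, 0.043, 0.999, 0.0]
wrist_force: [1.0, -0.4, -0.4]
opening: 0.998
```

Run:
```python
from h import *
import pickle
o=ctrl.get_obs();print(o["eef_pos"],rot(o["eef_rot"]).round(3).tolist(),o["q"].round(2))
c=snap("wrist");pickle.dump(c,open("w3.pkl","wb"));s=snap("scene");pickle.dump(s,open("s3.pkl","wb"))
a=cv2.resize(c["color"][:,:,::-1],(800,600),interpolation=cv2.INTER_CUBIC)
a[0:180,0:240]=cv2.resize(s["color"][140:230,260:380,::-1],(240,180));cv2.imwrite("pics/w3.png",a)
```

```text
[0.51515877 0.16304458 0.28325357] [[-0.996, 0.087, -0.0], [0.087, 0.996, 0.0], [0.0, 0.0, -1.0]] [ 0.09  0.06  1.63  0.    1.45 -1.4 ]
```

View pics/w3.png

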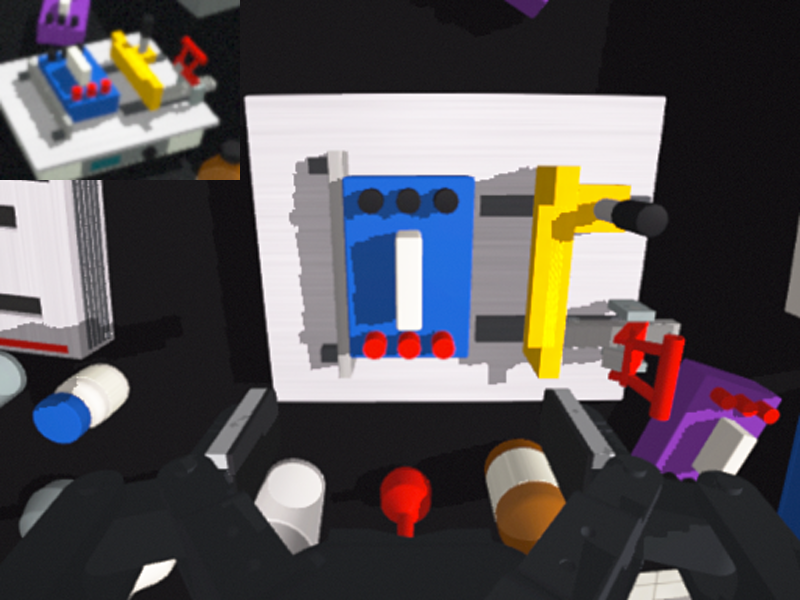

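The bar is fully back and the pawl is up, as the inset shows. The rib is at columns 396-422 and rows 232-330, and the red caps are at (374,345), (409,345) and (442,345). I'll measure the rib from two views.

Run:
```python
from h import *
import pickle
w=pickle.load(open("w1.pkl","rb"));c=pickle.load(open("w3.pkl","rb"))
def col(c,k):
    i=c["color"].astype(int);r,g,b=i[...,0],i[...,1],i[...,2]
    return (((r>120)&(g<80)&(b<80)) if k=="r" else (r>140)&(g>140)&(b>130) if k=="w" else (b>110)&(r<80)).astype(np.uint8)
def get(c,k,box,amin=40):
    x0,y0,x1,y1=box;k_=col(c,k)[y0:y1,x0:x1].copy();n,l,st,ce=cv2.connectedComponentsWithStats(k_)
    return [(st[i]+[x0,y0,0,0,0],ce[i]+[x0,y0]) for i in range(1,n) if st[i][4]>amin]
r3=get(c,"r",(225,205,300,235));print(r3)
r1=get(w,"r",(290,155,315,205))
P=[tri(a[1],b[1],None,None) if 0 else tri(w,a[1],c,b[1]) for a,b in zip(r1,sorted(r3,key=lambda e:-e[1][0]))]
for p in P: print("cap",p[0].round(4),p[1].round(4))
rb=get(c,"w",(245,140,280,216));print("rib3",rb)
r=rb[0][0]; x0,y0,ww,hh=r[:4]
rb1=get(w,"w",(250,168,298,192));print("rib1",rb1)
print("rib top corners far/near z.152:",[onz(c,q,.152).round(4).tolist() for q in ((x0,y0+hh-0.5),(x0+ww,y0+hh-.5))])
# rib end/top edges: centre col of rib, row of +x end bottom edge? tri of rib mask centroid
print("rib tri",tri(w,rb1[0][1],c,rb[0][1]))
m=col(c,"w")[y0:y0+hh,x0-3:x0+ww+3];
for k in (8,hh//2,hh-8):
    xs=np.flatnonzero(m[k])+x0-3;mid=(xs[0]+xs[-1])/2;print(k,xs[0],xs[-1],onz(c,(mid,y0+k),.152).round(4))
# bar front
for yy in (200,230): print("bar", onz(c,np.array((527 if yy==230 else 534,375 if yy==230 else 170))*.64,.126).round(4))
```

```text
[(array([233, 212,  14,  18, 194]), array([239.55670103, 220.51546392])), (array([255, 212,  14,  18, 196]), array([261.40816327, 220.59183673])), (array([277, 212,  13,  18, 189]), array([282.89417989, 220.52910053]))]
cap [0.5639 0.1829 0.1275] 0.0001
cap [0.562  0.1592 0.1274] 0.0001
cap [0.5603 0.1349 0.1261] 0.0002
rib3 [(array([ 253,  147,   17,   65, 1043]), array([261.29050815, 179.0316395 ]))]
rib1 [(array([254, 172,  40,  17, 577]), array([273.66897747, 180.05199307]))]
rib top corners far/near z.152: [[0.5412, 0.1525, 0.152], [0.5427, 0.1696, 0.152]]
rib tri (array([0.51238335, 0.16344294, 0.13622912]), np.float64(3.862417353036455e-05))
8 253 269 [0.485  0.1656 0.152 ]
32 254 269 [0.5084 0.164  0.152 ]
57 254 269 [0.534  0.1618 0.152 ]
bar [0.45   0.2494 0.126 ]
bar [0.594  0.2435 0.126 ]
```

The rib centre is (0.512,0.1636) with a yaw of -4.4°. The cap and rib mask heights (0.127 and 0.136, side faces included) fit the block standing at z = 0.070. I'll descend and grip it.

Request:
{"op": "arm_command", "data": {
  "plan": [3,0,0,0,0,0,30,0,0,0,30,0,0,0,30,0,0,0,30,0,0,0,25,0,0,0,14,0,0,0,0,0,0,0,0,0]
}}

```text
time_s: 14.0
eef_pos: [0.5129, 0.1629, 0.1251]
eef_rot: [0.0, 0.043, 0.999, 0.0]
wrist_force: [0.6, -0.7, -0.0]
opening: 1.001
```

Request:
{"op": "arm_command", "data": {
  "plan": [0,0,0,0,0,0,0,0,0,0,0,0,0,0,0,0,0,0,0,0,0,0,0,0,0,0,0,0,0,0,0,0],
  "grip": 0
}}

```text
time_s: 14.8
eef_pos: [0.5126, 0.1627, 0.1247]
eef_rot: [0.0, 0.042, 0.999, -0.0]
wrist_force: [-1.2, -0.7, 5.6]
opening: 0.175
```

Request:
{"op": "arm_command", "data": {
  "plan": [0,0,-5,0,0,0,-5,0,0,0,-10,0,0,0,-10,0,0,0,-10,0,0,0,0,0,0,0,0,0]
}}

```text
time_s: 15.5
eef_pos: [0.5125, 0.1629, 0.1648]
eef_rot: [0.0, 0.042, 0.999, 0.0]
wrist_force: [-0.5, -0.4, -4.2]
opening: 0.176
```

The block is lifted and weighs about 4.2 N. I'll raise it further and move part of the way, to look at the base beside the held block.

Request:
{"op": "arm_command", "data": {
  "plan": [0,0,-20,0,0,0,-30,0,0,0,-30,0,0,0,-10,0,3,-10,0,0,6,-20,0,0,6,-25,0,0,6,-25,0,0,6,-25,0,0,6,-25,0,0,6,-20,0,0,4,-12,0,0,2,-8,0,0,0,0,0,0,0,0,0,0,0,0,0,0]
}}

```text
time_s: 17.1
eef_pos: [0.4533, -0.0021, 0.2542]
eef_rot: [-0.0, 0.042, 0.999, 0.0]
wrist_force: [0.1, 0.2, -3.1]
opening: 0.177
```

Run:
```python
from h import *
import pickle
o=ctrl.get_obs();print(o["eef_pos"],rot(o["eef_rot"]).round(3).tolist(),o["opening"],o["wrist_force"])
c=snap("wrist");pickle.dump(c,open("w4.pkl","wb"))
cv2.imwrite("pics/w4.png",cv2.resize(c["color"][:,:,::-1],(800,600),interpolation=cv2.INTER_CUBIC))
```

```text
[ 0.45325105 -0.00212075  0.25420389] [[-0.996, 0.084, 0.0], [0.084, 0.996, 0.0], [0.0, 0.0, -1.0]] 0.17650089782816147 [ 0.05574629  0.22294489 -3.10410719]
```

View pics/w4.png

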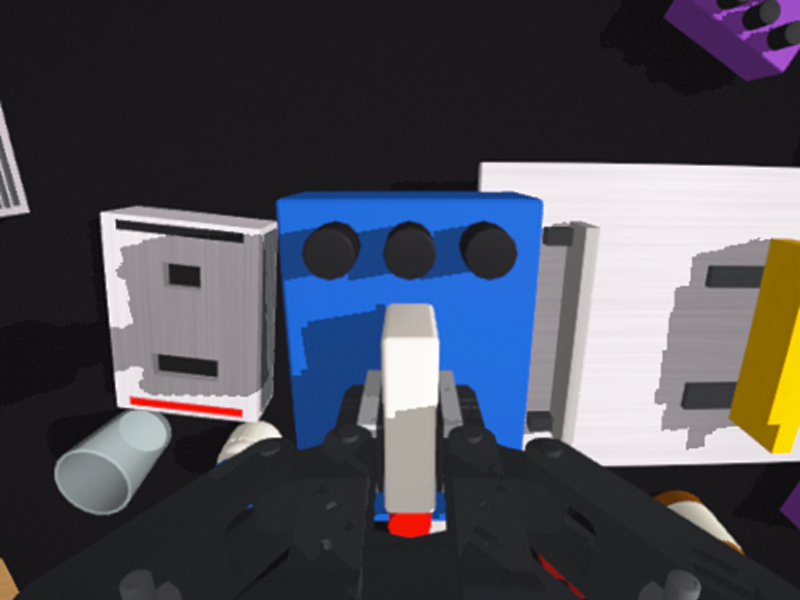

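The wrist view shows the small base with its notches at (184,275) and (188,365) and its red stripe at (186,408), nearest +x. The block hangs straight: the black caps are level at row 250. I'll measure the notch rims.

Run:
```python
from h import *
import pickle
c=pickle.load(open("w4.pkl","rb"));t=pickle.load(open("c0.pkl","rb"))["top"]
def rects(c,x0,y0,x1,y1,th,z,ks):
    up=8;g=cv2.resize(c["color"][y0:y1,x0:x1].max(2),None,fx=up,fy=up,interpolation=cv2.INTER_CUBIC)
    cs,_=cv2.findContours((g<th).astype(np.uint8),cv2.RETR_EXTERNAL,cv2.CHAIN_APPROX_NONE)
    out=[]
    for k in cs:
        if cv2.contourArea(k)<ks*up*up: continue
        p=(k[:,0,:]+.5)/up-.5+[x0,y0]
        W=np.array([onz(c,q,z)[:2]*1000 for q in p],np.float32);r=cv2.minAreaRect(W)
        out.append((r,p.mean(0)));print("  rect ctr",np.round(r[0],1),"size",np.round(r[1],1),"ang",round(r[2],1),"px",p.mean(0).round(1))
    return out
for th in (80,100):
    print("wrist",th);rw=rects(c,95,160,150,246,th,.05,30)
print("top");rt=rects(t,292,180,320,220,110,.05,4)
i=c["color"].astype(int);m=((i[...,0]>150)&(i[...,1]<90)&(i[...,2]<90)).astype(np.uint8);m[:,:70]=0;m[:,160:]=0;m[:245]=0;m[270:]=0
n,l,st,ce=cv2.connectedComponentsWithStats(m);k=1+st[1:,4].argmax();print("wrist stripe",st[k],onz(c,ce[k],.05))
i=t["color"].astype(int);mt=((i[...,0]>130)&(i[...,1]<90)&(i[...,2]<90)).astype(np.uint8);mt[:,:290]=0;mt[:,330:]=0;mt[:175]=0;mt[190:]=0
n,l,st,ct=cv2.connectedComponentsWithStats(mt);kt=1+st[1:,4].argmax();print(tri(c,ce[k],t,ct[kt]))
# block in tool: black caps tops
g=c["color"].max(2);mm=(g<70).astype(np.uint8);mm[:,:185]=0;mm[:,340:]=0;mm[:135]=0;mm[182:]=0
n,l,st,ce=cv2.connectedComponentsWithStats(mm);print([(st[i].tolist(),ce[i].round(1).tolist()) for i in range(1,n) if st[i,4]>80])
```

```text
wrist 80
  rect ctr [ 523.1 -196. ] size [50.7 15.4] ang 78.4 px [119.8 233.5]
  rect ctr [ 445.8 -180.3] size [25.2 16.9] ang 78.5 px [117.6 175.9]
wrist 100
  rect ctr [ 523.2 -196.1] size [51.8 16.3] ang 78.6 px [119.7 233.6]
  rect ctr [ 445.9 -180.4] size [26.1 17.7] ang 78.4 px [117.5 175.9]
top
  rect ctr [ 445.4 -183.5] size [21.2 11.9] ang 78.0 px [302.9 212.5]
  rect ctr [ 523.8 -199.5] size [47.6 12.2] ang 77.9 px [305.8 190.9]
wrist stripe [ 84 254  71  12 299] [ 0.56209745 -0.20715074  0.05      ]Traceback (most recent call last):
  File "<stdin>", line 20, in <module>
ValueError: attempt to get argmax of an empty sequence
```

The notches are 79-80 mm apart at a yaw of -11.5°, which is right. The centre y differs by 3 mm between cameras because the notch floor or walls shift the dark mask, so I'll use the flat stripes in all three views.

Run:
```python
from h import *
import pickle
w=pickle.load(open("w4.pkl","rb"));d=pickle.load(open("c0.pkl","rb"))
f=.64
# guesses (native px): red, black stripe
G={"w":(w,(119,261),(115,148)),"t":(d["top"],(308,181),(302,223)),"s":(d["scene"],(194,239),(192,204))}
G["s"]=(d["scene"],(150+.25*177,186+.25*211),(150+.25*161,186+.25*67))
B={}
for n,(c,ur,ub) in G.items():
    i=c["color"].astype(float)
    for nm,u in(("red",ur),("black",ub)):
        a=(30,9) if nm=="red" else (50,12)
        hw,hh={"w":(44,9),"t":(18,5),"s":(20,8)}[n]
        x0,y0=int(u[0]-hw),int(u[1]-hh);p=i[y0:y0+2*hh+1,x0:x0+2*hw+1]
        m=((p[...,0]-p[...,1])>50) if nm=="red" else (p.max(2)<100)
        k,l,st,ce=cv2.connectedComponentsWithStats(m.astype(np.uint8),connectivity=4)
        # component nearest to box centre
        cand=[j for j in range(1,k) if st[j,4]>15];j=min(cand,key=lambda j:np.hypot(*(ce[j]-[hw,hh])))
        rc=cv2.minAreaRect(np.argwhere(l==j)[:,::-1].astype(np.float32));ctr=np.array(rc[0])+[x0,y0]
        W=onz(c,ctr,.05);B[n,nm]=(c,ctr,W);print(n,nm,st[j],ctr.round(1),"W",(W[:2]*1000).round(1))
    D=B[n,"red"][2]-B[n,"black"][2];print("  mid",((B[n,"red"][2]+B[n,"black"][2])[:2]*500).round(1),"len",np.linalg.norm(D).round(4),"yaw",np.degrees(np.arctan2(D[1],D[0])).round(1))
for nm in("red","black"):
    for a,b in (("w","t"),("w","s"),("t","s")): p,g=tri(*B[a,nm][:2],*B[b,nm][:2]);print(nm,a,b,p.round(4),g.round(4))
```

```text
w red [  8   1  73  15 425] [118.9 260.1] W [ 562.3 -206.8]
w black [  3   2  82  15 482] [114.5 147.7] W [ 411.1 -176.1]
  mid [ 486.7 -191.4] len 0.1542 yaw -11.5
t red [ 4  2 28  6 89] [307.6 180.5] W [ 562.2 -208.8]
t black [ 0  7 23  4 56] [295.  226.5] W [ 396.6 -151.9]
  mid [ 479.4 -180.3] len 0.1751 yaw -18.9
s red [ 3  5 34  8 99] [193.6 238.5] W [ 557.9 -208.2]
s black [  0   0  41  12 284] [190.  199.5] W [ 392.2 -171.9]
  mid [ 475.1 -190. ] len 0.1696 yaw -12.4
red w t [ 0.5634 -0.209   0.0469] 0.0012
red w s [ 0.5607 -0.2071  0.052 ] 0.0031
red t s [ 0.5613 -0.2084  0.0538] 0.0005
black w t [ 0.3977 -0.1449  0.1084] 0.0152
black w s [ 0.4086 -0.172   0.0631] 0.0055
black t s [ 0.3944 -0.162   0.0488] 0.0203
```

The wrist stripes give a base centre of (486.7,-191.4) at a yaw of -11.5°. The red stripe agrees in all three views, at z = 0.050 and within 2 mm in y. The black-stripe picks in the top and scene views ran into background, so I'm discarding them. Adopted centre: (486,-192). Next I'll check the block's offset in the hand and work out the move.

Run:
```python
from h import *
import pickle
c=pickle.load(open("w4.pkl","rb"));o=ctrl.get_obs();Rm=rot(o["eef_rot"]);p=np.array(o["eef_pos"])
g=c["color"].max(2)
up=4
for u in ((330,250),(409,250),(489,250)):
    x0,y0=int(u[0]*.64)-22,int(u[1]*.64)-22
    q=cv2.resize(g[y0:y0+44,x0:x0+44],None,fx=up,fy=up,interpolation=cv2.INTER_CUBIC)
    cs,_=cv2.findContours((q<75).astype(np.uint8),cv2.RETR_EXTERNAL,cv2.CHAIN_APPROX_NONE);k=max(cs,key=cv2.contourArea)
    (x,y),r=cv2.minEnclosingCircle(k);ctr=np.array([x,y])/up+[x0,y0]
    W=onz(c,ctr,p[2]+.0113);print(ctr.round(1),(r/up).round(1),"tool",(Rm.T@(W-p)*1000).round(1))
T=np.array([.486,-.192,p[2]]);yaw=np.radians(-11.5)
now=np.arctan2(-Rm[1,0],-Rm[0,0]);print("yaw now",np.degrees(now),"turn about tool z",now-yaw)
tx=np.array([-np.cos(yaw),-np.sin(yaw),0]);ty=np.array([-np.sin(yaw),np.cos(yaw),0])
print("after turn: shift x,y mm",(T-p)@tx*1000,(T-p)@ty*1000)
```

```text
Traceback (most recent call last):
AttributeError: 'float' object has no attribute 'round'
```

Run:
```python
from h import *
import pickle
c=pickle.load(open("w4.pkl","rb"));o=ctrl.get_obs();Rm=rot(o["eef_rot"]);p=np.array(o["eef_pos"])
g=c["color"].max(2)
up=4
for u in ((330,250),(409,250),(489,250)):
    x0,y0=int(u[0]*.64)-22,int(u[1]*.64)-22
    q=cv2.resize(g[y0:y0+44,x0:x0+44],None,fx=up,fy=up,interpolation=cv2.INTER_CUBIC)
    cs,_=cv2.findContours((q<75).astype(np.uint8),cv2.RETR_EXTERNAL,cv2.CHAIN_APPROX_NONE);k=max(cs,key=cv2.contourArea)
    (x,y),r=cv2.minEnclosingCircle(k);ctr=np.array([x,y])/up+[x0,y0]
    W=onz(c,ctr,p[2]+.0113);print(ctr.round(1),r/up,"tool",(Rm.T@(W-p)*1000).round(1))
T=np.array([.486,-.192,p[2]]);yaw=np.radians(-11.5)
now=np.arctan2(-Rm[1,0],-Rm[0,0]);print("yaw now",np.degrees(now),"turn about tool z",now-yaw)
tx=np.array([-np.cos(yaw),-np.sin(yaw),0]);ty=np.array([-np.sin(yaw),np.cos(yaw),0])
print("after turn: shift x,y mm",(T-p)@tx*1000,(T-p)@ty*1000)
```

```text
[212.2 160.1] 19.075387954711914 tool [ 52.2 -22.2 -11.3]
[262.5 160.2] 18.21723747253418 tool [ 52.1   0.9 -11.3]
[311.8 160. ] 19.006603240966797 tool [ 52.2  23.4 -11.3]
yaw now -4.797034485151457 turn about tool z 0.11698881788174394
after turn: shift x,y mm -69.95880885902275 -179.56304541890293
```

Request:
{"op": "arm_command", "data": {
  "plan": [0,0,0,0.06,0,0,0,0.057,-4,-10,0,0,-8,-20,0,0,-10,-25,0,0,-10,-25,0,0,-10,-25,0,0,-10,-25,0,0,-9,-22.5,0,0,-6,-15,0,0,-4,-12,0,0,0,0,20,0,0,0,30,0,0,0,30,0,0,0,25,0,0,0,15,0,0,0,10,0,0,0,0,0,0,0,0,0,0,0,0,0]
}}

```text
time_s: 19.15
eef_pos: [0.4875, -0.1933, 0.1256]
eef_rot: [0.001, 0.101, 0.995, -0.001]
wrist_force: [0.0, -0.4, -3.1]
opening: 0.179
```

Run:
```python
from h import *
import pickle
o=ctrl.get_obs();p=np.array(o["eef_pos"]);Rm=rot(o["eef_rot"]);print(p,np.degrees(np.arctan2(-Rm[1,0],-Rm[0,0])),o["wrist_force"])
c=snap("wrist");s=snap("scene");t=snap("top")
for n,k in(("w",c),("s",s),("t",t)): pickle.dump(k,open(n+"5.pkl","wb"))
a=cv2.resize(c["color"][:,:,::-1],(400,300));b=cv2.resize(s["color"][180:270,140:260,::-1],(400,300),interpolation=cv2.INTER_CUBIC)
e=cv2.resize(t["color"][160:235,255:355,::-1],(400,300),interpolation=cv2.INTER_CUBIC)
z=cv2.resize(c["color"][80:180,190:340,::-1],(400,300),interpolation=cv2.INTER_CUBIC)
cv2.imwrite("pics/pl.png",np.vstack([np.hstack([a,b]),np.hstack([e,z])]))
```

```text
[ 0.4875291  -0.19333631  0.1255719 ] -11.543965088759805 [ 0.02553286 -0.36937525 -3.06546955]
```

View pics/pl.png

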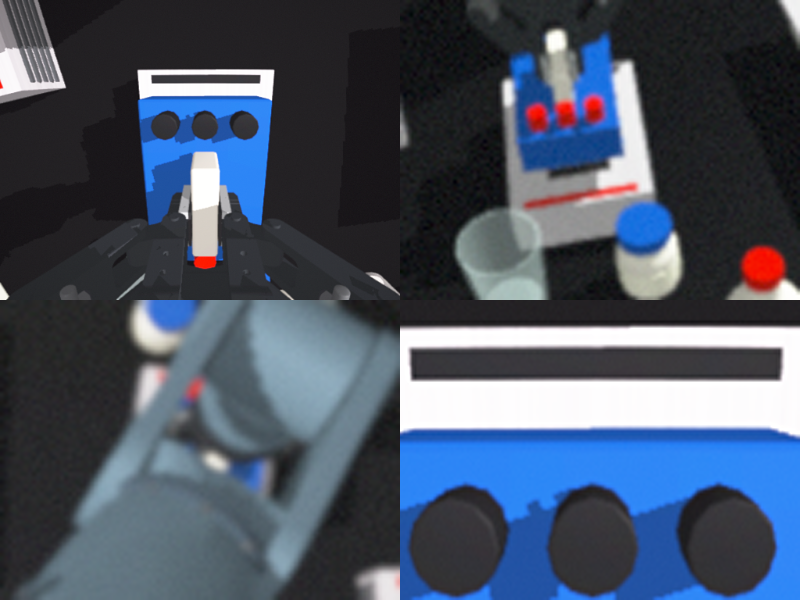

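The stripe (crop 411-782, row 364) is level with the block's edge and the caps (row ~545), so the yaw is aligned. I'll compute the residual offset from the stripe.

Run:
```python
from h import *
import pickle
c=pickle.load(open("w5.pkl","rb"));o=ctrl.get_obs();p=np.array(o["eef_pos"]);Rm=rot(o["eef_rot"])
g=cv2.resize(c["color"].max(2)[90:112,188:342],None,fx=4,fy=4,interpolation=cv2.INTER_CUBIC)
cs,_=cv2.findContours((g<140).astype(np.uint8),cv2.RETR_EXTERNAL,cv2.CHAIN_APPROX_NONE)
for k in cs:
    if cv2.contourArea(k)<2000: continue
    q=(k[:,0,:]+.5)/4-.5+[188,90];W=np.array([Rm.T@(onz(c,u,.05)-p)*1000 for u in q],np.float32)[:,:2]
    r=cv2.minAreaRect(W);print("stripe tool ctr",np.round(r[0],2),"size",np.round(r[1],1),"ang",r[2])
w=pickle.load(open("w4.pkl","rb"))
s=pickle.load(open("s5.pkl","rb"));i=s["color"].astype(int)
m=((i[...,0]-i[...,1]>60)&(i[...,0]-i[...,2]>60)).astype(np.uint8);m[:200]=0;m[250:]=0;m[:,:160]=0;m[:,220:]=0
n,l,st,ce=cv2.connectedComponentsWithStats(m)
for j in range(1,n):
    if st[j,4]>10: print(st[j],ce[j].round(1),"stripe" ,(Rm.T@(onz(s,ce[j],.05)-p)*1000).round(1),"cap",(Rm.T@(onz(s,ce[j],p[2]+.004)-p)*1000).round(1))
```

```text
Traceback (most recent call last):
cv2.error: OpenCV(4.12.0) /io/opencv/modules/imgproc/src/convhull.cpp:143: error: (-215:Assertion failed) total >= 0 && (depth == CV_32F || depth == CV_32S) in function 'convexHull'
```

Run:
```python
from h import *
import pickle
c=pickle.load(open("w5.pkl","rb"));o=ctrl.get_obs();p=np.array(o["eef_pos"]);Rm=rot(o["eef_rot"])
g=cv2.resize(c["color"].max(2)[90:112,188:342],None,fx=4,fy=4,interpolation=cv2.INTER_CUBIC)
cs,_=cv2.findContours((g<140).astype(np.uint8),cv2.RETR_EXTERNAL,cv2.CHAIN_APPROX_NONE)
for k in cs:
    if cv2.contourArea(k)<2000: continue
    q=(k[:,0,:]+.5)/4-.5+[188,90];W=np.ascontiguousarray([(Rm.T@(onz(c,u,.05)-p))[:2]*1000 for u in q],np.float32)
    r=cv2.minAreaRect(W);print("stripe tool ctr",np.round(r[0],2),"size",np.round(r[1],1),"ang",r[2])
s=pickle.load(open("s5.pkl","rb"));i=s["color"].astype(int)
m=((i[...,0]-i[...,1]>60)&(i[...,0]-i[...,2]>60)).astype(np.uint8);m[:200]=0;m[250:]=0;m[:,:160]=0;m[:,220:]=0
n,l,st,ce=cv2.connectedComponentsWithStats(m)
for j in range(1,n):
    if st[j,4]>10: print(st[j],ce[j].round(1),"stripe" ,(Rm.T@(onz(s,ce[j],.05)-p)*1000).round(1),"cap",(Rm.T@(onz(s,ce[j],p[2]+.004)-p)*1000).round(1))
```

```text
stripe tool ctr [78.71  1.45] size [99.9  7.4] ang 89.96479034423828
[196 209   5   7  31] [197.9 212.2] stripe [33.4 21.8 75.2] cap [-46.1  24.2  -3.9]
[178 211   6   8  37] [180.7 214.6] stripe [ 34.7 -32.1  75.2] cap [-44.9 -24.4  -3.9]
[187 210   5   8  33] [189.2 213.2] stripe [35.2 -5.4 75.2] cap [-44.5  -0.3  -3.9]
[177 235  34   7  74] [194.9 238.2] stripe [-71.6   3.4  75.3] cap [-140.7    7.6   -3.8]
```

The residual is about +0.5 mm in x and +1.5 mm in y (tool axes). I'll correct for it and lower gently.

Request:
{"op": "arm_command", "data": {
  "plan": [0.5,1.5,0,0,0,0,6,0,0,0,6,0,0,0,4,0,0,0,2,0,0,0,2,0,0,0,0,0,0,0,0,0]
}}

```text
time_s: 20.1
eef_pos: [0.4866, -0.1913, 0.1044]
eef_rot: [0.0, 0.101, 0.995, -0.0]
wrist_force: [-0.6, 0.6, -3.8]
opening: 0.172
```

Request:
{"op": "arm_command", "data": {
  "plan": [0,0,1.5,0,0,0,1.5,0,0,0,1,0,0,0,0,0]
}}

```text
time_s: 20.5
eef_pos: [0.4863, -0.1912, 0.1001]
eef_rot: [-0.0, 0.101, 0.995, 0.0]
wrist_force: [-0.6, 1.0, -4.0]
opening: 0.173
```

At an origin height of 0.045 the lugs are already below the 0.050 rim with no contact force, so they are in the notches. I'll continue down to home.

Request:
{"op": "arm_command", "data": {
  "plan": [0,0,1,0,0,0,1,0,0,0,0,0,0,0,1,0,0,0,0.5,0,0,0,0,0,0,0,0,0]
}}

```text
time_s: 21.2
eef_pos: [0.4865, -0.1913, 0.0968]
eef_rot: [0.0, 0.101, 0.995, -0.0]
wrist_force: [0.0, -0.4, -2.9]
opening: 0.175
```

Request:
{"op": "arm_command", "data": {
  "plan": [0,0,0.7,0,0,0,0,0,0,0,0.7,0,0,0,0,0,0,0,0,0]
}}

```text
time_s: 21.7
eef_pos: [0.4865, -0.1914, 0.0967]
eef_rot: [-0.0, 0.101, 0.995, -0.0]
wrist_force: [-7.1, 2.4, 11.4]
opening: 0.173
```

The block is seated: z stops at 0.0967, exactly home, and the wrist now reads +11 N. I'll release and retreat upward.

Request:
{"op": "arm_command", "data": {
  "plan": [0,0,0,0,0,0,0,0,0,0,0,0,0,0,0,0,0,0,0,0,0,0,0,0],
  "grip": 1
}}

```text
time_s: 22.3
eef_pos: [0.4865, -0.1913, 0.0953]
eef_rot: [0.0, 0.101, 0.995, 0.0]
wrist_force: [0.1, -0.3, -0.3]
opening: 1.0
```

Request:
{"op": "arm_command", "data": {
  "plan": [0,0,-5,0,0,0,-15,0,0,0,-30,0,0,0,-40,0,0,0,-40,0,0,0,-40,0,30,0,-10,0,30,0,0,0,20,0,0,0,0,0,0,0,0,0,0,0]
}}

```text
time_s: 23.4
eef_pos: [0.4084, -0.1755, 0.276]
eef_rot: [0.001, 0.101, 0.995, -0.0]
wrist_force: [0.2, -0.8, 1.1]
opening: 1.002
```

Run:
```python
from h import *
o=ctrl.get_obs();print(o["eef_pos"],o["wrist_force"],o["time_s"])
c=snap("wrist");s=snap("scene")
i=c["color"].astype(int);a=cv2.resize(c["color"][:,:,::-1],(400,300));b=cv2.resize(s["color"][130:280,140:380,::-1],(400,300),interpolation=cv2.INTER_CUBIC)
z=cv2.resize(s["color"][180:260,140:260,::-1],(400,300),interpolation=cv2.INTER_CUBIC);z2=cv2.resize(c["color"][60:300,130:400,::-1],(400,300))
cv2.imwrite("pics/end.png",np.vstack([np.hstack([a,b]),np.hstack([z,z2])]))
def ctrs(c,m,box,amin):
    x0,y0,x1,y1=box;n,l,st,ce=cv2.connectedComponentsWithStats(m[y0:y1,x0:x1].astype(np.uint8));return [ce[j]+[x0,y0] for j in range(1,n) if st[j,4]>amin]
m=(i[...,0]>120)&(i[...,1]<80)&(i[...,2]<80)
for u in ctrs(c,m,(150,100,380,330),30):print("red",u.round(1),"z.108",onz(c,u,.108).round(4),"z.05",onz(c,u,.05).round(4))
m=(i[...,2]>110)&(i[...,0]<80);ys,xs=np.nonzero(m[60:320,150:380]);r=cv2.minAreaRect(np.ascontiguousarray([onz(c,(x+150,y+60),.09)[:2]*1000 for x,y in zip(xs,ys)],np.float32));print("blue at z=.09",r)
```

```text
[ 0.40844544 -0.17550181  0.27601195] [ 0.20006239 -0.80379779  1.11304873] 23.4
red [243.1 274.8] z.108 [ 0.5259 -0.2226  0.108 ] z.05 [ 0.5619 -0.2344  0.05  ]
red [280.9 274.5] z.108 [ 0.5348 -0.1768  0.108 ] z.05 [ 0.5725 -0.18    0.05  ]
red [262.2 277.1] z.108 [ 0.5338 -0.2001  0.108 ] z.05 [ 0.5713 -0.2077  0.05  ]
blue at z=.09 ((515.708740234375, -192.79061889648438), (102.05437469482422, 214.12716674804688), 86.27951049804688)
```

View pics/end.png

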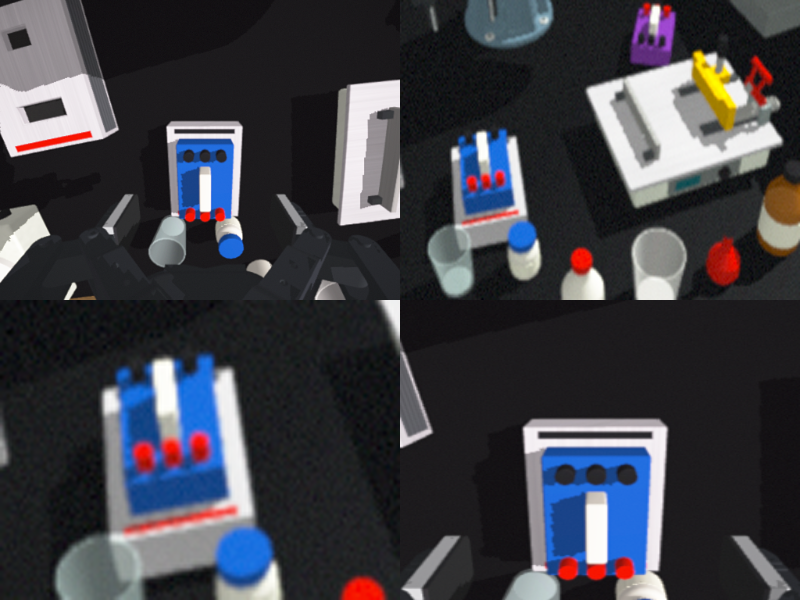

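The block sits level and flush on the small base with its red caps at the red stripe. The bar is back, the pawl is up, and the bystanders in view are in place. The middle red cap measures (0.534,-0.200) against an expected (0.535,-0.202). The robot is clear, so I'm handing in.

```bash
python3 -c "
from bench import ctrl
print(ctrl.hand_in())"
```

```text
the job is handed in; nothing more can be done
None
```

The job is done and handed in at about 23.5 s of the 59 s allowed; the interface reports no verdict. I pushed the pawl up along its hinge arc and slid the clamp bar back 49 mm by its knob. I then lifted the block by its rib and lowered it onto the smaller cooling base, red caps at the red stripe.

**Checks that agreed**
- **Seating:** the tool stopped at z = 0.0967 m, exactly home height, with about 11 N of contact before I released.
- **Position:** after release the middle red cap measured (0.534, -0.200) m, against an expected (0.535, -0.202) m.
- **Final pictures:** they show the block level and flush, the pawl up, the bar back and the arm clear. The bystanders in view stood in place, but the final picture did not cover all of them and I did not measure any of them.

**Checks that failed or disagreed**
- **Black stripe:** its picks in the top and scene views landed on background, so I threw them out.
- **Base centre:** notch and stripe estimates differed by 2–3 mm before I corrected from a close-up view. At the hover the scene camera asked for about 2 mm more sideways shift than the wrist camera; I went with the wrist camera.
- **Final blue outline:** it took in the jar's cap, so I ignored it.

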